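# Hold a case in the corner of the measuring board

## Robot

A 6-joint arm with a two-finger parallel gripper is mounted at the origin on the work surface. World frame = base frame: x ahead of the robot, y to its left, z up, the work surface at z = 0. Lengths are in m, angles in degrees, forces in N, time in s.
With the tool pointing down it reaches from about 0.325 to 1 m from the base axis. Payload 5.1 kg.
Tool frame: the origin (TCP) lies at the very end of the fingers, on their centre line; the grasp point (between the pads) lies 19 mm behind it (bot.pinch_z is the distance from the TCP to the grasp point, in m); z points along the fingers, y is the line along which they close (so a half turn about z gives the same grasp; the last joint's range is limited). The gripper opens to 85 mm and grips with 20 to 120 N. Pads are 22 mm wide; open, the fingers measure 114 mm over their backs; the gripper's body (76 mm by 85 mm) begins 54 mm behind the grasp point. The pads swing forward as they close: fully open they stand 13 mm farther back than shut.
Start: joints at [-76.123, 7.093, 94.555, -0, 78.352, -4.733], TCP at [0.207, -0.616, 0.231] pointing down, gripper open.
Joint ranges: [-149.61, 149.61], [-58.7, 133.49], [1.44, 155.28], [-77.14, 257.14], [18.33, 153.61], [-166.67, 166.67]. Speed limits (degrees/s): [147.25, 147.25, 180, 180, 180, 180].

## Interface

Orientations are given as [roll, pitch, yaw] about the fixed x, y, z axes, in that order (R = Rz(yaw) Ry(pitch) Rx(roll)).
In Python, from cell import bot gives the robot as it stands. The module is installed in compiled form; this text tells all that it offers. Calls block until the motion is done:
- bot.reach(position, orientation): joint-space move of the TCP to a pose.
- bot.movel(position, rot=None, velocity=0.15, f_stop=None): straight line of the TCP; rot=None keeps the orientation; velocity is the mean speed in m/s. With f_stop (N) it stops when the force on the tool has changed by that much, and returns True; else False.
- bot.move_j(angles): joint-space move.
- bot.gripper_to(opening, effort=None): opening from 0.0 (shut) to 1.0 (fully open); effort is the grip in N (None keeps the last); returns when the fingers have stopped.
- bot.dwell(seconds).
- bot.inverse_kinematics(position, orientation): joint angles nearest the present ones, or None.
- bot.camera(name): name is "scene" or "top" or "wrist"; returns a dict with "image" (480x640x3 uint8, red, green, blue), "range_z" (480x640 float32, m along the optical axis (not along the pixel's ray), 0 where there is no reading), "K" (3x3 intrinsics, pixels), "k1" (the pictures are not rectified: a ray, as slopes to the right and down, at radius r is drawn at 1 + k1 r^2 times it, then the intrinsics apply), "camera_from_world" (4x4, takes a point from world to camera coordinates); the wrist camera has in their place "T_tool_cam" (4x4, takes a point from camera to tool coordinates, whose origin is the TCP and whose axes are the flange's). Camera axes: x right, y down, z forward; pixel columns grow to the right and rows downward; lengths in m; the calibration is good to about 2 mm. A picture is of the moment at which its call begins: read the wrist's pose just before it.
A pose or a line that the arm cannot do raises bot.Unreachable and nothing moves.
- bot.sign_off(): hands the job in; it is judged then, once.
Readings, each from a call of its own:
- bot.current_t(): time.
- bot.current_qpos(): joint angles.
- bot.current_dq(): joint speeds.
- bot.current_joint_efforts(): joint torques, N m.
- bot.current_position(): TCP position.
- bot.current_eef_rot(): TCP orientation.
- bot.current_ft_force(): force on the tool from outside, world axes, zero at the start.
- bot.current_torque(): the same for the moment, N m.
- bot.current_width(): opening from 0.0 (shut) to 1.0 (fully open).
- bot.current_grip_force(): force on a finger pad.
Only numpy, scipy, OpenCV 4.12 (cv2) and the standard library are available. Lean on these libraries where they do the work, as an engineer would, in place of code of your own. Each camera call takes 0.05 s, during which the arm holds its last target. There are 200 camera calls.

## Task

Slide the black hard-shell case across the measuring board, never lifting it, until it sits square and flush with its long side against the metal fence and one end against the orange stop block. Then, for the size photo, push it diagonally, firmly but not hard (about 15 newtons towards the fence and about as much down), so that it is pressed against the fence and onto the board at once, and finish while still holding that push; do not let go. Leave the tape roll, swab tub, spray bottle and scale where they are.

Things in the scene. Friction and masses are not known exactly. Their poses are not given: they have to be found in the camera images.
- board: Pale teal measuring board with a white grid, fixed to the bench, 240 (its x) x 580 (its y) x 8 thick mm. Origin: centre of its underside, on the bench (z = 0); its top is 8 mm higher. Its x axis points across it to the fence (roughly away from the robot), y along the fence. It, the fence and the stops are smooth: the case slides with a friction coefficient of about 0.14 to 0.22. Place and yaw (within 0.2 rad) differ each time.
- fence: Aluminium fence fixed along the board's far side, 540 long (its y), 20 thick, 45 mm high. Origin: on its near face (the face the case is pushed against, looking along -x, towards the robot), mid-length, level with the board's top. Axes parallel to the board's; the fence fills x = 0 to 20 mm. A flush case has its centre 42 mm in front of this face.
- orange_stop: Orange stop block fixed on the board against the fence near its left or right end (differs each time), 55 (x) x 30 (y) x 40 mm high. Origin: level of the board's top, on the fence's near face, middle of its 30 mm width; it fills x = -55 to 0, y = -15 to 15 mm, axes as the fence. The case goes on its inner side (towards mid-fence), its centre then 80 mm from here along the fence.
- blue_stop: Blue stop block, same size and origin as the orange one, fixed at the other end of the fence; not used.
- case: Loose black rigid case, 84 (its x) x 130 (y) x 60 mm high, 0.25 to 0.46 kg, grey carry handle on top. Origin: centre of its underside, z up. Sides upright to 40 mm; both long upper edges have a full-length 45-degree bevel from (x = +-42, z = 40) to (x = +-22, z = 60) mm, good for a diagonal push with closed fingertips. Starts turned up to 0.3 rad from the board, clear of the fence.
- case_handle (a point): Middle of the case's grey carry-handle bar, 81 mm above the case's underside on its centre. The bar is 14 (case x) x 74 (case y) x 14 mm high (74 to 88 mm above the underside), rigid, with a 50 x 14 mm opening under it; it can be pinched from above with the fingers closing along the case's x.
- tape_roll: Bystander: brown tape roll lying flat, 100 mm across, 48 mm high, to the left of the board, nearer the robot. Origin: centre of its underside.
- swab_tub: Bystander: white swab tub, 72 mm across, 75 mm high, beyond the fence. Origin: centre of its underside.
- spray_bottle: Bystander: red bottle with a black cap, 44 mm across, 170 mm high, to the left of the board. Origin: centre of its underside.
- scale: Bystander: flat kitchen scale, 200 x 140 x 31 mm, to the right of the board. Origin: centre of its underside.
Things that resemble listed ones, but are neither listed nor needed, are in the scene too. Of the things shaped like the case, the black one is meant.

How it is judged:
By the outcome, as a careful person would: the job done as asked, in the order asked, and still so for the second after the job is handed in, while the arm keeps its last pose, push and grip.
It also fails if it takes over 64 s, if anything falls off the work surface, if the arm or the gripper's body presses on something with over 40 N, if the wrist force passes 120 N, or if a joint passes its speed limit or range.

## Working session

There is one attempt and no reset: what is moved stays moved. The work goes in short steps, each a Python script; the robot and the scene stay as the last script left them, time stands still between calls to the robot, and variables do not carry over. Pictures are saved under pics/ and viewed, at most 10 in all, crops included, and the job is handed in when it is done.

```bash
mkdir -p pics; cat > h.py <<'E'
import numpy as np, cv2
from cell import bot
def rays(c,uv):
    uv=np.asarray(uv,float).reshape(-1,1,2)
    n=cv2.undistortPoints(uv,c["K"],np.array([c["k1"],0,0,0.]),None,None,None) if False else cv2.undistortPoints(uv,np.asarray(c["K"],float),np.array([c["k1"],0,0,0.]))
    return np.c_[n.reshape(-1,2),np.ones(len(uv))]
def onplane(c,uv,z):
    T=np.linalg.inv(c["camera_from_world"]); d=rays(c,uv)@T[:3,:3].T; o=T[:3,3]
    return o+d*((z-o[2])/d[:,2])[:,None]
def depthpts(c,uv):
    uv=np.asarray(uv).astype(int).reshape(-1,2)
    T=np.linalg.inv(c["camera_from_world"]); z=c["range_z"][uv[:,1],uv[:,0]]
    return (rays(c,uv)*z[:,None])@T[:3,:3].T+T[:3,3]
def save(n,im): cv2.imwrite(f"pics/{n}.png",cv2.cvtColor(im,cv2.COLOR_RGB2BGR))
E
python3 - <<'E'
from h import *
import pickle
for n in("top","scene"):
    c=bot.camera(n); save(n+"0",c["image"]); pickle.dump(c,open(n+"0.pkl","wb"))
    print(n,c["K"].tolist(),c["k1"],np.linalg.inv(c["camera_from_world"])[:3].round(3).tolist())
print(bot.current_t(),bot.current_eef_rot(),bot.current_ft_force())
E
```

```text
top [[589.0134897022403, 0.0, 327.9864634500936], [0.0, 589.0134897022403, 240.49785946316518], [0.0, 0.0, 1.0]] 0.01827927848854772 [[-0.007, -0.985, 0.171, 0.265], [-1.0, 0.006, -0.004, -0.036], [0.003, -0.171, -0.985, 1.53]]
scene [[526.8032858961195, 0.0, 322.8726837706], [0.0, 526.8032858961195, 241.96272424736858], [0.0, 0.0, 1.0]] 0.02057594012679314 [[0.526, 0.695, -0.49, 1.121], [0.85, -0.423, 0.313, -0.401], [0.01, -0.582, -0.813, 1.067]]
0.1 [-1.79890046e+02 -7.10473407e-03  1.86109289e+01] [ 0.45721381  0.2454378  -0.7786369 ]
```

View pics/top0.png

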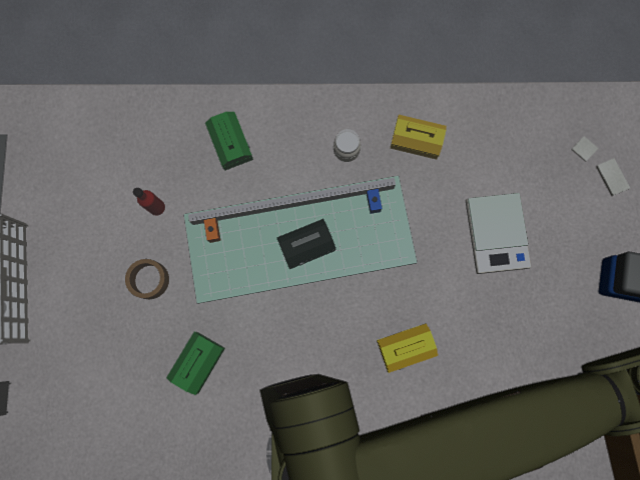

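View pics/scene0.png

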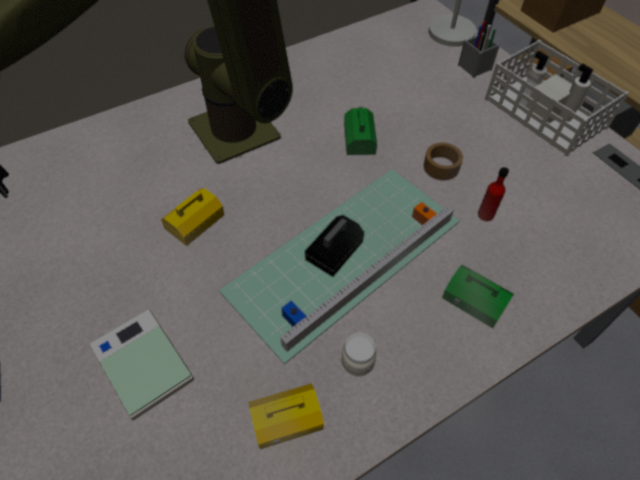

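The top view shows the black case at (306,244) on the board. Its look-alikes are green at (229,139) and (195,363), and yellow at (419,136) and (408,348). The orange stop is at (211,230), on the left, and the blue stop is at (375,201). The scene view agrees, with the black case at (335,243). I choose the black one and will check it in a crop while measuring.

```bash
cat > meas.py <<'E'
from h import *
def measure(c):
    im=c["image"]; hsv=cv2.cvtColor(im,cv2.COLOR_RGB2HSV)
    vv,uu=np.mgrid[0:480,0:640]; uv=np.c_[uu.ravel(),vv.ravel()]
    P=depthpts(c,uv).reshape(480,640,3)
    ok=c["range_z"]>0
    roi=np.zeros((480,640),bool); roi[170:310,175:425]=True
    out={}
    def rect(m,z,name):
        m=m.astype(np.uint8); n,l,s,_=cv2.connectedComponentsWithStats(m)
        i=1+np.argmax(s[1:,4]); ct=max(cv2.findContours((l==i).astype(np.uint8),0,1)[0],key=len).reshape(-1,2)
        w=onplane(c,ct,z)[:,:2]; r=cv2.minAreaRect((w*1000).astype(np.float32))
        print(name,s[i].tolist(),"centre",np.round(r[0],1),"size",np.round(r[1],1),"ang",round(r[2],2)); return r
    h,s,v=cv2.split(hsv)
    teal=roi&(h>65)&(h<100)&(s>25)&(v>70)
    board=cv2.morphologyEx(teal.astype(np.uint8),cv2.MORPH_CLOSE,np.ones((9,9)))
    rect(board,.008,"board")
    o=roi&(h<15)&(s>150)&(v>80); rect(o&ok&(abs(P[...,2]-.048)<.008),.048,"orange top")
    b=roi&(h>100)&(h<125)&(s>130); rect(b&ok&(abs(P[...,2]-.048)<.008),.048,"blue top")
    f=roi&ok&(P[...,2]>.045)&(P[...,2]<.062)&(s<60)&(v>60)&(vv<225); rect(f,.053,"fence top")
    k=roi&ok&(P[...,2]>.03)&(v<60)
    t=roi&ok&(P[...,2]>.062)&(P[...,2]<.075)&(v<90); rect(t,.068,"case top")
    hd=roi&ok&(P[...,2]>.083)&(P[...,2]<.11); rect(hd,.096,"handle top")
    return P
E
python3 - <<'E'
from meas import *
import pickle
c=pickle.load(open("top0.pkl","rb")); P=measure(c)
print([(k,P[p[1],p[0]].round(3).tolist()) for k,p in dict(board=(240,270),case=(300,255),handle=(306,240),fence=(290,203),bench=(300,350)).items()])
save("crop0",cv2.resize(c["image"][170:310,170:430],None,fx=3,fy=3,interpolation=cv2.INTER_CUBIC))
E
```

```text
board [184, 176, 233, 127, 15222] centre [536.2  33.2] size [239.3 578.6] ang 10.1
orange top [204, 219, 14, 21, 188] centre [555.  257.5] size [52.5 28.5] ang 11.36
blue top [367, 189, 15, 21, 193] centre [ 629.5 -161.3] size [53.2 29.9] ang 7.98
fence top [188, 178, 208, 45, 1617] centre [629.4  49.4] size [ 22.  541.4] ang 10.16
case top [279, 222, 54, 39, 861] centre [517.3  15.3] size [ 63.7 128.3] ang 22.51
handle top [290, 232, 30, 17, 184] centre [516.3  15.8] size [15.4 73.4] ang 21.76
[('board', [0.452, 0.186, 0.016]), ('case', [0.483, 0.029, 0.062]), ('handle', [0.516, 0.013, 0.094]), ('fence', [0.619, 0.055, 0.055]), ('bench', [0.247, 0.031, 0.001])]
```

View pics/crop0.png

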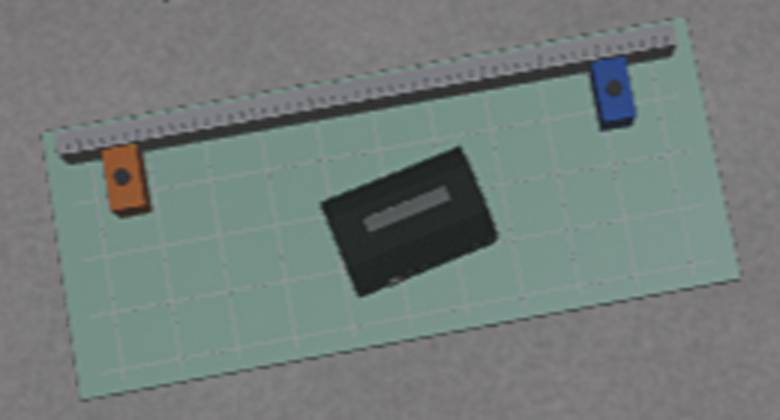

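The crop confirms the black case with its grey handle at crop (407,210). The orange stop is on the left at crop (125,180). All sizes match: board 239×579, fence 22×541, stops about 53×29, handle 15×73. Next I grasp the handle.

```bash
python3 - <<'E'
from h import *
p=[.5165,.0156]
for y in(111.9,-68.1):
    print(y,[None if (q:=bot.inverse_kinematics([*a,z],[180,0,yy])) is None else np.round(q,0).tolist() for a,z,yy in((p,.2,y),(p,.072,y),([.555,.176],.072,y-11.8))])
# closed-finger diagonal push pose: tool z along (ex-down)/sqrt2
for tilt in(45,35):
  for s in (10.1,190.1,100.1,-79.9):
    from scipy.spatial.transform import Rotation as R
    th=np.radians(10.1); ex=np.array([np.cos(th),np.sin(th),0]);ey=np.array([-ex[1],ex[0],0])
    Rt=R.from_rotvec(ey*-np.radians(tilt))*R.from_euler("xyz",[180,0,s],degrees=True)
    e=Rt.as_euler("xyz",degrees=True); q=bot.inverse_kinematics([.523,.170,.058],e)
    print(tilt,s,e.round(1),Rt.apply([0,0,1]).round(2),None if q is None else np.round(q))
E
```

```text
111.9 [[-4.0, -9.0, 113.0, 0.0, 75.0, -26.0], [-4.0, -1.0, 119.0, 0.0, 62.0, -26.0], [12.0, 7.0, 111.0, -0.0, 62.0, 2.0]]
-68.1 [[-4.0, -9.0, 113.0, -0.0, 75.0, 154.0], [-4.0, -1.0, 119.0, -0.0, 62.0, 154.0], None]
45 10.1 [180.  -45.   10.1] [ 0.7   0.12 -0.71] None
45 190.1 [-180.    45.  -169.9] [ 0.7   0.12 -0.71] None
45 100.1 [135.    0.  100.1] [ 0.7   0.12 -0.71] None
45 -79.9 [-135.     0.   -79.9] [ 0.7   0.12 -0.71] None
35 10.1 [180.  -35.   10.1] [ 0.56  0.1  -0.82] [ 13. -12. 136.  -5.  21.  98.]
35 190.1 [-180.    35.  -169.9] [ 0.56  0.1  -0.82] [ 13. -12. 136.  -5.  21. -82.]
35 100.1 [145.    0.  100.1] [ 0.56  0.1  -0.82] [ 13. -12. 136.  -5.  21.   8.]
35 -79.9 [-145.     0.   -79.9] [ 0.56  0.1  -0.82] None
```

```bash
python3 - <<'E'
from h import *
p=[.5165,.0156]; o=[180,0,111.9]
bot.reach([*p,.2],o); bot.gripper_to(.45,30)
c=bot.camera("wrist"); save("wrist1",c["image"])
print("stop?",bot.movel([*p,.072],velocity=.12,f_stop=8)); print(bot.current_position(),bot.current_ft_force())
bot.gripper_to(0,30); print(bot.current_width(),bot.current_grip_force(),bot.current_ft_force(),bot.current_t())
E
```

```text
stop? False
[0.51728407 0.01555664 0.07297545] [-0.7683109   0.09858245 -0.68817332]
0.15787660710758353 30.87545335292816 [-0.3611951  -0.81347403  3.70182303] 4.725
```

View pics/wrist1.png

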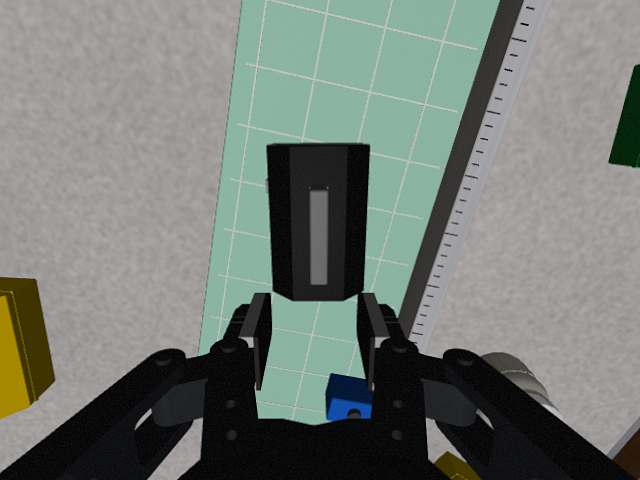

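The handle is centred between the fingers at (318,235) in the wrist view. The grip width reads 13.4 mm, as expected, and the tool is pressing down slightly. Next I slide at constant height.

```bash
python3 - <<'E'
from h import *
th=np.radians(10.1); ex=np.array([np.cos(th),np.sin(th),0]);ey=np.array([-ex[1],ex[0],0])
T=np.array([.5548,.1761,0]); z=bot.current_position()[2]
def st(m): f=bot.current_ft_force(); p=bot.current_position(); print(m,"p-T",np.round([(p-T)@ex*1e3,(p-T)@ey*1e3,p[2]*1e3],1),"f",np.round([f@ex,f@ey,f[2]],1),bot.current_t())
zz=np.array([0,0,.072])
print(bot.movel(T-.015*ex-.015*ey+zz,[180,0,100.1],velocity=.08,f_stop=15)); st("near")
print(bot.movel(T+.008*ex-.015*ey+zz,velocity=.02,f_stop=5)); st("fence")
c=bot.camera("top"); save("top2",c["image"])
from meas import measure; measure(c)
E
```

```text
False
near p-T [-14.2 -15.3  73.1] f [-0.5 -1.7  6. ] 6.6917
True
fence p-T [  2.9 -15.   73.1] f [-1.7  0.1  3.7] 7.55
board [261, 176, 156, 114, 10888] centre [551.8 -56.3] size [238.8 397.2] ang 10.2Traceback (most recent call last):
  File "<stdin>", line 9, in <module>
  File "meas.py", line 18, in measure
    o=roi&(h<15)&(s>150)&(v>80); rect(o&ok&(abs(P[...,2]-.048)<.008),.048,"orange top")
                                 ~~~~^^^^^^^^^^^^^^^^^^^^^^^^^^^^^^^^^^^^^^^^^^^^^^^^^^
  File "meas.py", line 11, in rect
    i=1+np.argmax(s[1:,4]); ct=max(cv2.findContours((l==i).astype(np.uint8),0,1)[0],key=len).reshape(-1,2)
        ~~~~~~~~~^^^^^^^^^
    return _wrapfunc(a, 'argmax', axis=axis, out=out, **kwds)
    return bound(*args, **kwds)
ValueError: attempt to get argmax of an empty sequence
```

```bash
cat >> h.py <<'E'
th=np.radians(10.1); ex=np.array([np.cos(th),np.sin(th),0]);ey=np.array([-ex[1],ex[0],0])
T=np.array([.5548,.1761,0]); zz=np.array([0,0,.072])
def st(m): f=bot.current_ft_force(); p=bot.current_position(); print(m,"p-T",np.round([(p-T)@ex*1e3,(p-T)@ey*1e3,p[2]*1e3],1),"f",np.round([f@ex,f@ey,f[2]],1),np.round(bot.current_torque(),2),round(bot.current_t(),2))
E
python3 - <<'E'
from h import *
print(bot.movel(T+.012*ex-.015*ey+zz,velocity=.01,f_stop=8)); st("fence"); bot.dwell(.3); st("fence")
save("scene2",bot.camera("scene")["image"][150:350,200:480])
E
```

```text
True
fence p-T [  2.9 -15.   73.1] f [-0.6  0.1  3.5] [-0.03 -0.04  0.03] 7.95
fence p-T [  2.9 -15.   73.1] f [-0.2 -0.4  2.9] [-0.07 -0.07 -0.  ] 8.25
```

View pics/scene2.png

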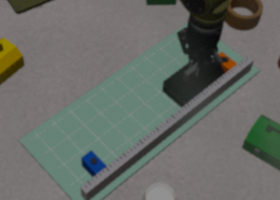

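The case is at the fence: contact repeats at the same place. The orange stop lies just ahead of it, about (228,60) in the crop. Next I slide along to the stop.

```bash
python3 - <<'E'
from h import *
print(bot.movel(T+.003*ex+.012*ey+zz,velocity=.02,f_stop=6)); st("stop")
p=bot.current_position(); 
print(bot.movel(p+.006*ey,velocity=.01,f_stop=8)); st("stop2")
p2=bot.current_position()
print(bot.movel(p2+.006*ex,velocity=.01,f_stop=10)); st("fence2"); bot.dwell(.3); st("s")
c=bot.camera("wrist"); save("wrist3",c["image"])
E
```

```text
True
stop p-T [ 2.9 -2.9 73.1] f [0.6 1.4 3.3] [ 0.31 -0.03  0.04] 9.03
False
stop2 p-T [ 2.9  2.6 73.2] f [-1.1 -4.8  3.5] [-0.71 -0.12  0.04] 9.89
True
fence2 p-T [ 2.9  2.6 73.2] f [-0.4 -0.2  4.1] [ 0.1  -0.02 -0.04] 10.22
s p-T [ 2.9  2.3 73.2] f [-0.1  2.2  3.1] [ 0.44 -0.08  0.03] 10.52
```

View pics/wrist3.png

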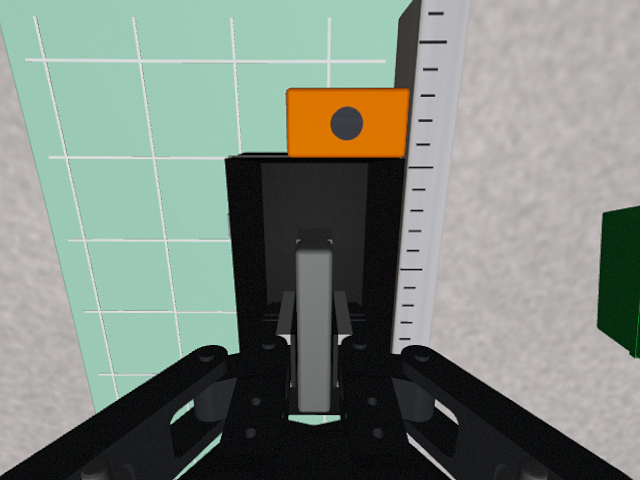

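Wrist view: the case end meets the orange stop along row 157 (columns 288–408), and its right side runs along the fence at about column 405. Next I release, rise, and check that it is flush and level.

```bash
python3 - <<'E'
from h import *
bot.gripper_to(.45); st("open")
p=bot.current_position()
bot.movel([p[0],p[1],.16],velocity=.12)
bot.movel(np.array([p[0],p[1],.28])-.06*ey-.0*ex,velocity=.15)
Rt=__import__("scipy.spatial.transform",fromlist=["Rotation"]).Rotation.from_euler("xyz",bot.current_eef_rot(),degrees=True).as_matrix(); W=np.eye(4);W[:3,:3]=Rt;W[:3,3]=bot.current_position()
c=bot.camera("wrist"); c["camera_from_world"]=np.linalg.inv(W@c["T_tool_cam"])
import pickle; pickle.dump(c,open("w4.pkl","wb")); save("wrist4",c["image"]); st("up")
vv,uu=np.mgrid[0:480,0:640]; P=depthpts(c,np.c_[uu.ravel(),vv.ravel()])
ok=c["range_z"].ravel()>0; im=c["image"].reshape(-1,3); F=np.c_[(P-T)@ex,(P-T)@ey]
m=ok&(abs(F[:,0])<.018)&(abs(F[:,1])<.06)&(abs(P[:,2]-.068)<.008)&(im.max(1)<80)
a=np.linalg.lstsq(np.c_[F[m],np.ones(m.sum())],P[m,2],rcond=None)[0]; print("top plane slopes ex,ey,z",a.round(4),m.sum())
h=ok&(P[:,2]>.083)&(P[:,2]<.11)&(abs(F)<.07).all(1); r=cv2.minAreaRect((F[h]*1000).astype(np.float32)); print("handle",r)
E
```

```text
open p-T [ 2.4  1.4 72.6] f [ 0.6 -0.3  0.7] [ 0.03 -0.06 -0.01] 10.93
up p-T [  1.8 -58.2 278.3] f [-0.  -0.6  0.1] [-0.02 -0.01 -0.06] 12.9
top plane slopes ex,ey,z [-0.0023 -0.002   0.0682] 3476
handle ((1.5918779373168945, 1.4324226379394531), (74.16283416748047, 13.352765083312988), 89.83525848388672)
```

View pics/wrist4.png

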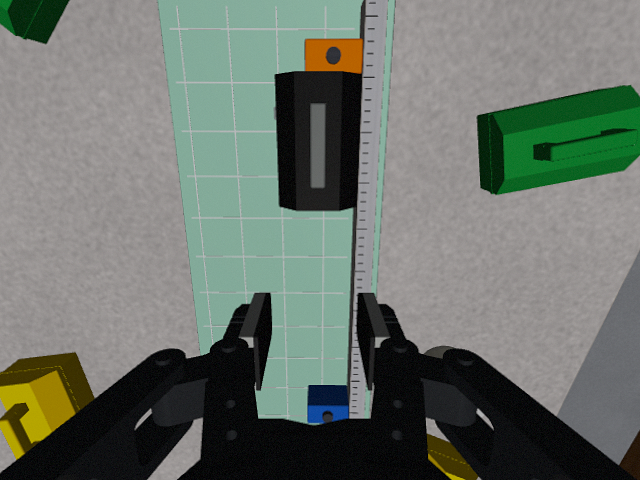

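The case looks square and level: top slopes are below 0.003 and the handle is within 0.2° of the fence. The orange stop at (333,55) touches its end at row 72. To close any sub-millimetre gap, I nudge its near end gently with closed fingers, then do the diagonal push.

```bash
python3 - <<'E'
from h import *
import pickle
c=pickle.load(open("w4.pkl","rb")); hsv=cv2.cvtColor(c["image"],cv2.COLOR_RGB2HSV)
m=((hsv[...,0]<15)&(hsv[...,1]>150)&(hsv[...,2]>80)).astype(np.uint8); m[120:]=0
n,l,s,_=cv2.connectedComponentsWithStats(m); i=1+np.argmax(s[1:,4]); v,u=np.where(l==i)
P=onplane(c,np.c_[u,v],.048); r=cv2.minAreaRect((np.c_[(P-T)@ex,(P-T)@ey]*1000).astype(np.float32)); print("stop",r)
bot.gripper_to(0)
B=T+.002*ex
bot.movel(B-.115*ey+[0,0,.15],velocity=.15)
bot.movel(B-.115*ey+[0,0,.03],velocity=.12,f_stop=10); st("low")
print(bot.movel(B-.060*ey+[0,0,.03],velocity=.02,f_stop=6)); st("nudge")
p=bot.current_position()
print(bot.movel(p+.006*ey,velocity=.01,f_stop=8)); st("nudge2")
q=bot.current_position(); bot.movel(q-.03*ey,velocity=.08); bot.movel(q-.03*ey+[0,0,.12],velocity=.15)
E
```

```text
stop ((-10.636738777160645, 82.92742919921875), (26.197540283203125, 1.806398868560791), 85.48268127441406)
low p-T [   2.9 -115.1   31. ] f [-0.4 -0.5  1. ] [-0.05 -0.05  0.03] 15.59
True
nudge p-T [  1.7 -73.8  29.7] f [ 0.8 -2.   0.6] [-0.11 -0.05  0.07] 17.47
True
nudge2 p-T [  1.5 -73.9  29.4] f [-0.1 -1.5  2.3] [-0.08 -0.08 -0.01] 17.78
```

```bash
python3 - <<'E'
from h import *
d=(ex-[0,0,1])/2**.5
M=T+(.0016-.032)*ex+.0014*ey+[0,0,.058]
o=[145,0,100.1]
bot.reach(M-.09*d,o); st("pre")
c=bot.camera("top"); save("top5",c["image"][150:330,160:430])
print(bot.movel(M-.03*d,velocity=.08,f_stop=10))
f0=bot.current_ft_force()
print(bot.movel(M+.01*d,velocity=.015,f_stop=6)); st("contact")
p=bot.current_position(); print("past mid",((p-M)@d*1e3).round(1), "base",np.round([f0@ex,f0@ey,f0[2]],1))
E
```

```text
pre p-T [-94.5   1.6 121.1] f [ 0.7 -0.7  0.8] [-0.05  0.3   0.05] 19.95
False
True
contact p-T [-30.2   1.4  58. ] f [-5.6 -1.   7.1] [-0.16  0.38 -0.08] 22.72
past mid 0.2 base [-0.4 -0.4  0.2]
```

View pics/top5.png

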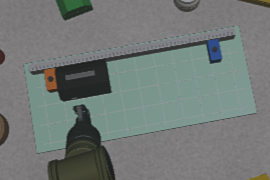

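The top view shows the case tight in the corner of fence and orange stop, about (83,78) in the crop. Contact is at mid-bevel, with the force split evenly. Next I build up the push.

```bash
python3 - <<'E'
from h import *
p=bot.current_position().copy(); off=np.zeros(3)
for i in range(25):
    bot.dwell(.15); F=np.mean([bot.current_ft_force() for _ in range(3)],0); fx,fz=-F@ex,F[2]
    print(i,np.round([fx,F@ey,fz],1),(off*1e3).round(2))
    if abs(fx-15)<1.2 and abs(fz-15)<1.5: break
    off=off+np.clip(15-fx,-5,5)*.00008*ex-np.array([0,0,np.clip(15-fz,-5,5)*.00008])
    bot.movel(p+off,velocity=.01)
bot.dwell(.5); st("hold")
E
```

```text
0 [4.6 0.3 6.5] [0. 0. 0.]
1 [11.1 -1.2 10.3] [ 0.39  0.07 -0.4 ]
2 [18.  -1.4 16.8] [ 0.7   0.13 -0.77]
3 [14.5 -1.9 12.5] [ 0.47  0.08 -0.63]
4 [15.5 -0.9 15.7] [ 0.51  0.09 -0.83]
hold p-T [-29.9   1.4  57.9] f [-16.   -1.5  15.2] [-0.33  0.93 -0.13] 25.0
```

```bash
python3 - <<'E'
from h import *
bot.dwell(.5); st("hold")
c=bot.camera("scene"); save("scene6",cv2.resize(c["image"][160:290,270:490],None,fx=3,fy=3,interpolation=cv2.INTER_CUBIC))
E
```

```text
hold p-T [-29.9   1.4  57.9] f [-16.2  -1.7  14.3] [-0.31  0.97 -0.09] 25.5
```

View pics/scene6.png

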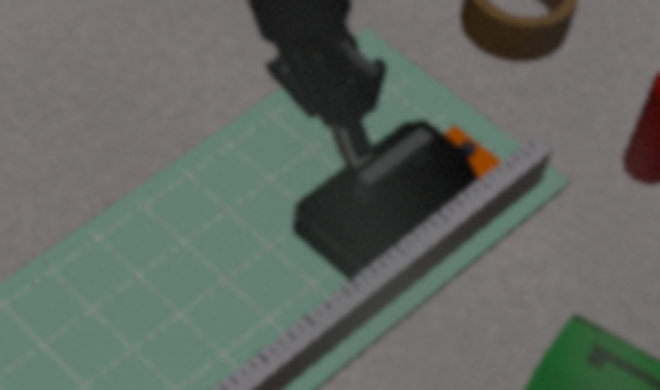

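The case is flush along the fence (crop (355,275) to (480,185)) and against the orange stop (470,155). The closed fingertips are on the bevel at (355,165), and the force is steady.

```bash
python3 -c "
from cell import bot
print(bot.sign_off())"
```

```text
the job is handed in; nothing more can be done
None
```

The job is handed in with the black case square and flush against the fence and orange stop, still held by a push of about 16 N towards the fence and 14–15 N down, at about 25.5 s of the 64 s allowed.

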